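Set the pumpkin display on the presentation board

TASK

Set up the Halloween chocolate display on the slate-grey presentation board: put the dark seating ring on the middle of the white pedestal and seat the pumpkin with the cream face in it, stand the white ghost on the middle of the gold card, and stand the plain dark pumpkin on the board halfway between pedestal and card. Stand the tombstone on the board directly behind the dark pumpkin (away from the orange ribbon), about 2 cm clear of it and parallel to the ribboned edge. Chocolate breaks: set the pieces down upright without dropping or toppling any, and leave the orange pumpkin and the sprinkle jar where they are.

Things in the scene. Friction and masses are not known exactly. Their poses are not given: they have to be found in the camera images.
- ring: LOOSE. Dark-chocolate seating ring lying flat, 62 mm outside, 40 mm hole, 12 mm thick, 30 g. Grip it across its outside. Origin: centre of its underside; z up. A pumpkin set in it sinks until its foot is about 5 mm below the ring's top and is held centred.
- carved: LOOSE. The carved pumpkin: milk-brown chocolate pumpkin, 60 mm across at its widest (24 mm up), body 48 mm tall, stem 11 mm thick up to 60 mm. Flat foot 26 mm across; the underside swells to 44 mm across by 6 mm up. Grip round the body. Origin: centre of underside; z up. A cream face on its +x side and cream piped petals round the stem. 70 g. Goes in the ring.
- ghost: LOOSE. White-chocolate ghost, a smooth round-topped figure 69 mm tall, 48 mm across at its base, 41 mm across at 45 mm up; two dark eyes and mouth on its +x side. 50 g. Origin: centre of its underside; z up.
- plain: LOOSE. The plain pumpkin: very dark brown chocolate pumpkin, 60 mm across at its widest (24 mm up), body 48 mm tall, stem 11 mm thick up to 60 mm. Flat foot 26 mm across; the underside swells to 44 mm across by 6 mm up. Grip round the body. Origin: centre of underside; z up. No decoration. 70 g.
- tomb: LOOSE. Dark-brown chocolate tombstone, 64 mm tall: a foot 26 mm (x) by 64 mm (y) by 10 mm high, and on it an upright slab 16 mm thick (x) and 52 mm wide (y) with a round top; cream outline and bat on its +x face. Grip the slab across its thickness. 70 g. Origin: centre of its underside; x is its thickness, z up.
- board: FIXED. Slate-grey presentation board, 200 mm (x) by 380 mm (y), 12 mm thick; orange ribbon on its front edge, the +x edge, on the far side from the robot; behind is its -x. Origin: centre of underside, on the table. Pedestal and card stand on its line x = 20 mm at y = +125 and -125 mm, either way round; the halfway spot is x = 20 mm, y = 0, on its top (z = 12 mm).
- pedestal: FIXED on the board. White ceramic display pedestal, 45 mm tall, flat round top 100 mm across. Origin: centre of its underside (12 mm above the table); its flat top is 45 mm above its origin. Same yaw as the board.
- card: FIXED on the board. Gold round cake card, 90 mm across and 3 mm thick, with a small tab towards the robot. Origin: centre of its underside (12 mm above the table).
- orange: BYSTANDER, leave it. Orange chocolate pumpkin, 60 mm across at its widest (24 mm up), body 48 mm tall, stem 11 mm thick up to 60 mm. Flat foot 26 mm across; the underside swells to 44 mm across by 6 mm up. Grip round the body. Origin: centre of underside; z up. It stands among the loose pieces.
- jar: BYSTANDER, leave it. Jar of orange sprinkles with a white lid, 64 mm across, 80 mm tall, beside the left end of the board. Origin: centre of its underside.
There are look-alikes about, which are no part of the job. Leave any turquoise look-alike of the ring alone. Of the things that look like the tomb, take the one that is farthest to the robot's right at the start.

How it is judged:
By the outcome, as a careful person would: the job done as asked, in the order asked, and still so for the second after the job is handed in, with the robot touching nothing.
It also fails if it takes over 131 s, if anything falls off the work surface, if the arm or the gripper's body presses on something with over 40 N, if the wrist force passes 120 N, or if a joint passes its speed limit or range.

ROBOT

A 6-joint arm with a two-finger parallel gripper is mounted at the origin on the work surface. World frame = base frame: x ahead of the robot, y to its left, z up, the work surface at z = 0. Lengths are in m, angles in rad, forces in N, time in s.
With the tool pointing down it reaches from about 0.35 to 0.85 m from the base axis. Payload 8.1 kg.
Tool frame: the origin (TCP) lies on the mounting face of the last link; the fingertips stand 186 mm ahead of it and the grasp point (between the pads) lies 167 mm ahead of it (robot.finger_overhang is the distance from the TCP to the fingertips, in m); z points along the fingers, y is the line along which they close (so a half turn about z gives the same grasp; the last joint's range is limited). The gripper opens to 93 mm and grips with 3 to 60 N. Pads are 15 mm wide; open, the fingers measure 128 mm over their backs; the gripper's body (75 mm by 188 mm) begins 65 mm behind the grasp point.
Start: joints at [1.037, 0.13, 1.488, -0, 1.523, -0.085], TCP at [0.26, 0.541, 0.405] pointing down, gripper open.
Joint ranges: [-2.96, 2.96], [-0.89, 2.26], [0.02, 2.5], [-1.34, 4.48], [0, 2.73], [-2.66, 2.66]. Speed limits (rad/s): [2.39, 2.39, 2.79, 3.14, 3.14, 3.14].

INTERFACE

Orientations are given as a rotation vector (axis times angle).
In Python, from plant import readout, read_camera, get_calibration, job, robot gives the robot as it stands.
- The arm moves only by the shell command python3 -m handwheel 'ROWS' [FORCE]. ROWS is JSON, a list of rows, each a list of 5 numbers: the shift along the world's x, y, z in cm, then the turn about the world's z in rad, then the closure, from 0 (fully open) to 1 (shut). In form: [[tx, ty, tz, spin, gripper], ...]. A call has 1 to 10 rows; each row shifts and turns the commanded pose from where the row before left it; what a row does not reach is not made up. A row lasts 1/8 s, in which the tool goes at most 62.5 mm and 10.7 degrees, less where a joint would pass 70% of its speed; a pose out of reach is approached as far as the arm can. A call is refused whole if a number of a shift passes 6.25 or a number of a turn 0.188, either way. A call with a gripper value outside its range is refused whole. The fingers move at their own pace and stop on an object; FORCE is the grip in N (left out, the last holds). Time passes only in rows, so rows that do not move let the fingers close. It gives the time, the measured TCP pose, the force, the opening and the grip force at its end, in the units of the state.
- readout.read_state(): the state, without advancing time (a new reading comes with each control period).
- read_camera(name): name is "scene" or "side" or "wrist"; returns the picture (400x640x3 uint8, red, green, blue); there is no depth.
- get_calibration(name): a dict with "fovy" (degrees; the focal length in pixels is half the picture's height over the tangent of half this angle, whatever the lens; pixels are square), "cx", "cy" (the principal point, pixels), "pose" (4x4, takes a point from camera to world coordinates). Camera axes: x right, y down, z forward; pixel columns grow to the right and rows downward; lengths in m; the calibration is good to about 2 mm. A picture is of the moment at which its call begins: read the wrist's pose just before it. get_calibration takes no time and is no camera call; for the wrist camera it gives the pose at the moment of the call.
- job.close_job(): hands the job in; it is judged then, once.
The state is a dict: "t": time; "q": joint angles; "dq": joint speeds; "joint_torque": joint torques, N m; "tool_pos": TCP position; "orientation": TCP orientation; "force": force on the tool from outside, world axes, zero at the start; "wrist_torque": the same for the moment, N m; "opening": finger opening in m; "gripper_force": force on a finger pad.
Only numpy, scipy, OpenCV 4.12 (cv2) and the standard library are available. Lean on these libraries where they do the work, as an engineer would, in place of code of your own. Each camera call takes 0.05 s, during which the arm holds its last target. There are 200 camera calls.

## Working session

There is one attempt and no reset: what is moved stays moved. The work goes in short steps, Python scripts to look and compute and a shell command to move; the robot and the scene stay as the last step left them, time stands still between calls to the robot, and variables do not carry over. Pictures are saved under pics/ and viewed, at most 14 in all, crops included, and the job is handed in when it is done.

```bash
mkdir -p pics; ls; python3 - <<'E'
from plant import readout, read_camera, get_calibration
import cv2,numpy as np
for n in ["scene","side","wrist"]:
    c=get_calibration(n);print(n,c['fovy'],c['cx'],c['cy'],np.round(c['pose'],3).tolist())
    cv2.imwrite(f'pics/{n}0.png',read_camera(n)[:,:,::-1])
s=readout.read_state();print(s['t'],s['tool_pos'],s['orientation'],s['opening'])
E
```

```text
pics
scene 44.616403892830625 317.4947582747242 200.64698299614912 [[-0.841, 0.452, -0.297, 0.881], [0.54, 0.712, -0.449, 0.532], [0.008, -0.538, -0.843, 1.092], [0.0, 0.0, 0.0, 1.0]]
side 53.0924284986108 328.31560935906987 197.53866219579885 [[0.712, -0.525, 0.467, -0.063], [-0.702, -0.537, 0.467, -0.597], [0.006, -0.66, -0.751, 0.992], [0.0, 0.0, 0.0, 1.0]]
wrist 66.27644271149968 323.3800999871748 200.2768013569142 [[0.433, 0.87, 0.236, 0.195], [0.901, -0.417, -0.116, 0.572], [-0.003, 0.263, -0.965, 0.384], [0.0, 0.0, 0.0, 1.0]]
0.15 [0.26021863 0.54044931 0.40395003] [-6.99023803e-01 -3.06238806e+00  2.08698868e-03] 0.09307500764588647
```

View pics/scene0.png

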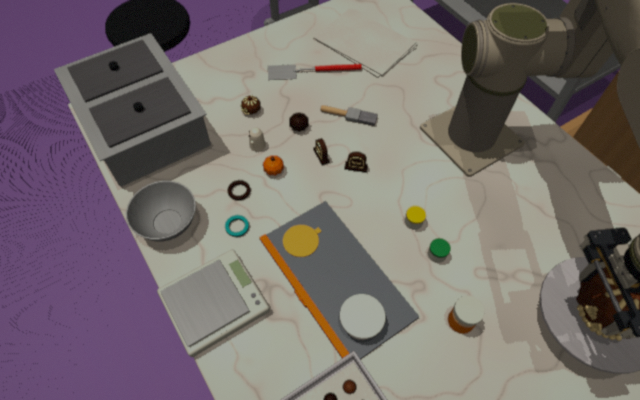

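View pics/side0.png

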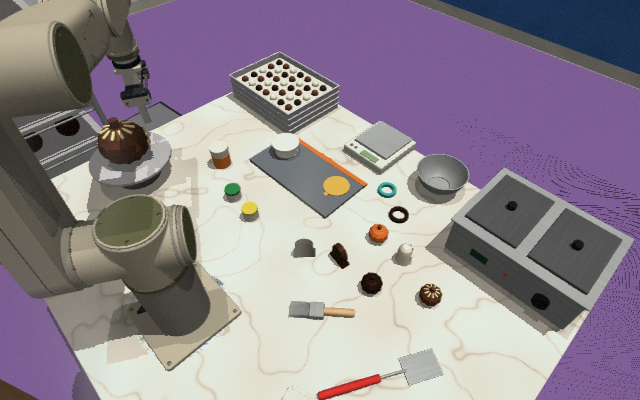

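The scene view shows: carved at (250,105), plain (299,122), ghost (257,138), orange (273,165), two tomb-like pieces (320,151) and (356,161), dark ring (238,190), turquoise ring (237,226), gold card (301,240) and pedestal (362,318). In the side view they are at (430,294), (371,283), (404,253), (378,233), (341,256), (305,247), (399,214), (387,190), (337,186) and (286,145). Next I'll enlarge and localise.

```bash
cat > h.py <<'E'
import numpy as np,cv2
from plant import readout, read_camera, get_calibration
def ray(c,u,v):
    f=200/np.tan(np.radians(c['fovy']/2)); P=np.array(c['pose'])
    return P[:3,3],P[:3,:3]@np.array([(u-c['cx'])/f,(v-c['cy'])/f,1])
def onz(c,u,v,z):
    o,d=ray(c,u,v); return (o+d*(z-o[2])/d[2])
def proj(c,p):
    f=200/np.tan(np.radians(c['fovy']/2)); P=np.array(c['pose']); q=P[:3,:3].T@(np.asarray(p)-P[:3,3])
    return np.array([c['cx']+f*q[0]/q[2],c['cy']+f*q[1]/q[2]])
def tri(c1,p1,c2,p2):
    o1,d1=ray(c1,*p1);o2,d2=ray(c2,*p2)
    s=np.linalg.lstsq(np.c_[d1,-d2],o2-o1,rcond=None)[0]
    a=o1+d1*s[0];b=o2+d2*s[1];return (a+b)/2,np.linalg.norm(a-b)
E
python3 - <<'E'
from h import *
S=cv2.imread('pics/scene0.png');D=cv2.imread('pics/side0.png')
cv2.imwrite('pics/cs.png',cv2.resize(S[88:208,225:385],None,fx=5,fy=5,interpolation=2))
cv2.imwrite('pics/cd.png',cv2.resize(D[180:310,290:450],None,fx=4.6,fy=4.6,interpolation=2))
c=get_calibration('scene');d=get_calibration('side')
for n,a,b in [('carved',(250,105),(430,294)),('plain',(299,122),(371,283)),('ghost',(257,138),(404,253)),('orange',(273,165),(378,233)),('tA',(320,151),(341,256)),('tB',(356,161),(305,247)),('ring',(238,190),(399,214)),('card',(301,240),(337,186)),('ped',(362,318),(286,145))]:
    p,e=tri(c,a,d,b);print(n,np.round(p,3),round(e,3))
E
```

```text
carved [ 0.492 -0.428  0.024] 0.001
plain [ 0.404 -0.295  0.023] 0.001
ghost [ 0.539 -0.3    0.032] 0.001
orange [ 0.545 -0.199  0.024] 0.0
tA [ 0.409 -0.175  0.019] 0.003
tB [ 0.351 -0.086  0.031] 0.004
ring [ 0.66  -0.189  0.006] 0.001
card [0.601 0.031 0.011] 0.005
ped [0.596 0.283 0.038] 0.004
```

View pics/cs.png

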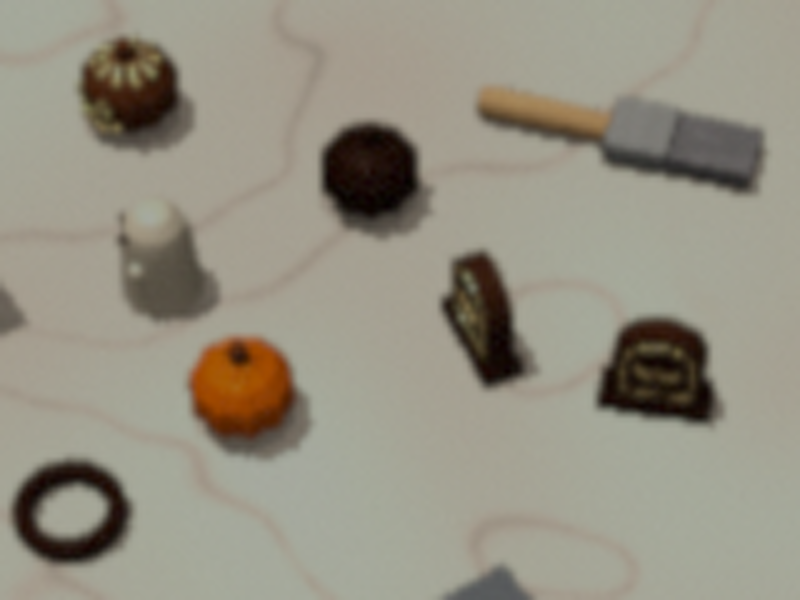

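View pics/cd.png

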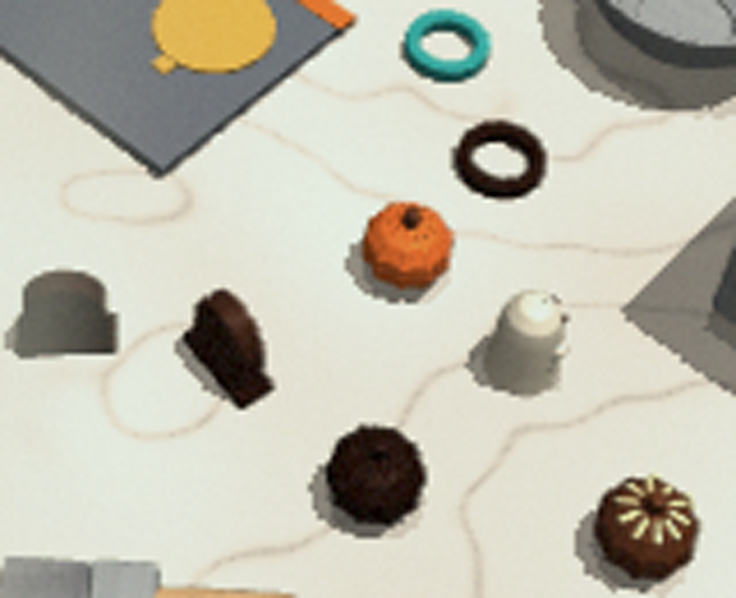

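Tomb look-alikes: A is at scene (320,151) / side (341,256), y≈-0.175. B is at scene (356,161) / side (305,247), y≈-0.086, with a greyish back. A is farther to the robot's right, so A is the tomb. The ring to take is the dark one, scene (238,190), not the turquoise one at (237,226). The crops confirm both. The carved face and the tomb's cream face both point roughly +x.

```bash
python3 - <<'E'
from h import *
S=cv2.imread('pics/scene0.png');D=cv2.imread('pics/side0.png')
c=get_calibration('scene');d=get_calibration('side')
def seg(I,m,box,nm,hull=True):
    x0,y0,x1,y1=box; k=np.zeros(m.shape,np.uint8);k[y0:y1,x0:x1]=m[y0:y1,x0:x1]
    n,l,st,ce=cv2.connectedComponentsWithStats(k); i=1+st[1:,4].argmax()
    cn=max(cv2.findContours((l==i).astype(np.uint8),0,1)[0],key=len); e=cv2.fitEllipse(cn)
    M=cv2.moments(cn); print(nm,'ell',np.round(e[0],1),np.round(e[1],1),'cen',round(M['m10']/M['m00'],1),round(M['m01']/M['m00'],1)); return e[0],(M['m10']/M['m00'],M['m01']/M['m00'])
hs=cv2.cvtColor(S,cv2.COLOR_BGR2HSV);hd=cv2.cvtColor(D,cv2.COLOR_BGR2HSV)
dk=lambda I:(I.max(2)<75).astype(np.uint8)
gold=lambda h:((h[...,0]>15)&(h[...,0]<32)&(h[...,1]>120)).astype(np.uint8)
op=lambda m:cv2.morphologyEx(m,cv2.MORPH_OPEN,np.ones((9,9),np.uint8))
a=seg(S,op(gold(hs)),(270,215,335,265),'card S')[0];b=seg(D,op(gold(hd)),(315,170,365,202),'card D')[0]
print(onz(c,*a,.015),onz(d,*b,.015))
wh=lambda I:(I.min(2)>150).astype(np.uint8)
for n,bs,bd,z,k in [('ring',(222,175,256,206),(384,202,414,226),.008,0),('plain',(285,110,312,133),(358,270,386,296),.024,1),('carved',(238,94,263,117),(417,281,443,307),.024,1)]:
    a=seg(S,(S.max(2)<(75 if n!='carved' else 120)).astype(np.uint8),bs,n+' S')[k];b=seg(D,(D.max(2)<(75 if n!='carved' else 110)).astype(np.uint8),bd,n+' D')[k]
    print(onz(c,*a,z),onz(d,*b,z),tri(c,a,d,b))
print('tomb S')
f=lambda x,y:(225+x/5,88+y/5); g=lambda x,y:(290+x/4.6,180+y/4.6)
for p in [(445,308),(490,383),(523,375)]: print(onz(c,*f(*p),.003))
print('side');
for p in [(180,340),(243,405),(272,380)]: print(onz(d,*g(*p),.003))
cv2.imwrite('pics/bs.png',cv2.resize(S[195:365,250:430],None,fx=3.5,fy=3.5,interpolation=2))
cv2.imwrite('pics/bd.png',cv2.resize(D[125:225,240:380],None,fx=5,fy=5,interpolation=2))
E
```

```text
card S ell [300.5 240.3] [31.5 35.7] cen 300.4 240.4
card D ell [335.9 185.8] [18.8 25.8] cen 335.9 185.8
[0.601127   0.03423349 0.015     ] [0.59830577 0.03025903 0.015     ]
ring S ell [238.7 190.1] [18.6 21.8] cen 238.7 190.1
ring D ell [398.2 214.5] [15.5 18.4] cen 398.1 214.5
[ 0.65915039 -0.1865279   0.008     ] [ 0.65569859 -0.19000934  0.008     ] (array([ 0.65834436, -0.18867264,  0.00457524]), np.float64(0.00030941497233088035))
plain S ell [298.7 122.5] [18.  19.1] cen 298.7 122.5
plain D ell [371.  283.1] [20.1 20.7] cen 371.0 283.1
[ 0.40620107 -0.29195373  0.024     ] [ 0.40396331 -0.29587608  0.024     ] (array([ 0.40510925, -0.29466388,  0.02090548]), np.float64(0.0008415497290453653))
carved S ell [251.5 106.8] [20.  21.9] cen 251.5 106.8
carved D ell [429.1 295.7] [20.2 21.2] cen 428.1 297.5
[ 0.49201668 -0.41899193  0.024     ] [ 0.47968182 -0.43003712  0.024     ] (array([ 0.48713672, -0.42857385,  0.01225966]), np.float64(0.0019581897422268836))
tomb S
[ 0.41315962 -0.19825795  0.003     ]
[ 0.42050971 -0.14009702  0.003     ]
[ 0.40192279 -0.134902    0.003     ]
side
[ 0.39850115 -0.13998256  0.003     ]
[ 0.39284451 -0.20120592  0.003     ]
[ 0.41879421 -0.20136624  0.003     ]
```

View pics/bs.png

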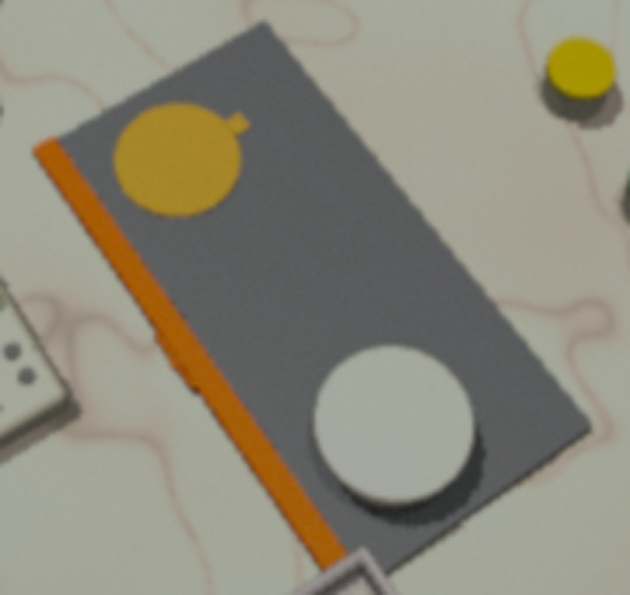

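View pics/bd.png

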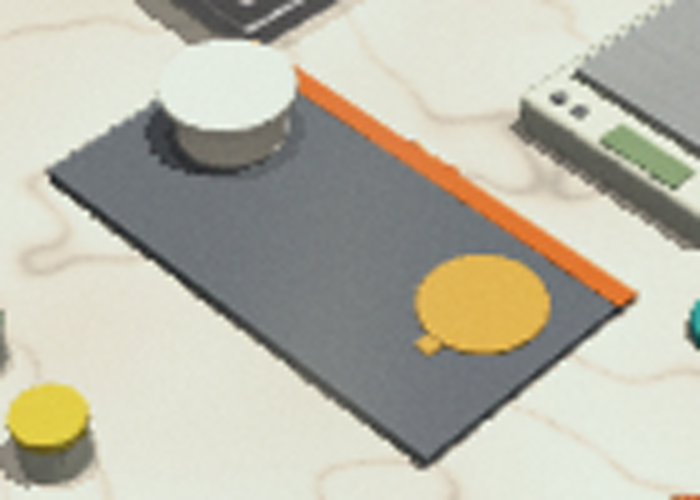

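The crops show: card centre at scene (300.8,240.4) / side (336.3,185.7), pedestal top centre at (362.6,316.3) / (285.7,141.9), and rear board corners at (325.7,201.3), (418.9,317.9) / (324.8,218), (249.6,160).

```bash
python3 - <<'E'
from h import *
c=get_calibration('scene');d=get_calibration('side')
for n,a,b,z in [('ped',(362.6,316.3),(285.7,141.9),.057),('card',(300.8,240.4),(336.3,185.7),.015),('cornR',(325.7,201.3),(324.8,218),.012),('cornL',(418.9,317.9),(249.6,160),.012),('ribR',(250+34/3.5,195+148/3.5),(240+636/5.,125+296/5.),.012),
 ('carved',(225+130/5,88+85/5),(290+646/4.6,180+532/4.6),.028),('ghost',(225+163/5,88+262/5),(290+524/4.6,180+343/4.6),.034)]:
    p,q=onz(c,*a,z),onz(d,*b,z);t=tri(c,a,d,b);print(n,np.round(p,4),np.round(q,4),'avg',np.round((p+q)/2,4),'tri',np.round(t[0],4))
E
```

```text
ped [0.5958 0.2864 0.057 ] [0.5938 0.2767 0.057 ] avg [0.5948 0.2815 0.057 ] tri [0.5961 0.2836 0.0514]
card [0.6006 0.0348 0.015 ] [0.5996 0.0295 0.015 ] avg [0.6001 0.0322 0.015 ] tri [0.6007 0.0324 0.0118]
cornR [ 0.4838 -0.0301  0.012 ] [ 0.478  -0.0403  0.012 ] avg [ 0.4809 -0.0352  0.012 ] tri [ 0.4816 -0.035   0.0039]
cornL [0.4771 0.348  0.012 ] [0.4702 0.3339 0.012 ] avg [0.4737 0.3409 0.012 ] tri [0.4747 0.3452 0.0016]
ribR [ 0.6821 -0.0293  0.012 ] [ 0.6809 -0.0363  0.012 ] avg [ 0.6815 -0.0328  0.012 ] tri [ 0.6825 -0.0329  0.0077]
carved [ 0.4912 -0.4225  0.028 ] [ 0.4862 -0.4317  0.028 ] avg [ 0.4887 -0.4271  0.028 ] tri [ 0.4893 -0.4299  0.0209]
ghost [ 0.542  -0.2893  0.034 ] [ 0.534  -0.3042  0.034 ] avg [ 0.538  -0.2967  0.034 ] tri [ 0.5395 -0.2997  0.0225]
```

```bash
python3 -m handwheel '[[0,0,3,0,0],[0,0,2,0,0],[2.5,-4.5,0,-0.14,0],[2.5,-4.5,0,-0.14,0],[2.5,-4.5,0,-0.14,0],[2.5,-4.5,0,-0.14,0],[2.5,-4.5,0,-0.14,0],[2.5,-4.5,0,-0.14,0],[2.5,-4.5,0,-0.14,0],[2.5,-4.5,0,-0.14,0]]' 10 && python3 -m handwheel '[[2.5,-4.5,-1,0,0],[2.5,-4.5,-2,0,0],[2.5,-4.5,-2,0,0],[2.5,-4.5,-2,0,0],[2.5,-4.5,-2,0,0],[2.5,-4.5,-2,0,0],[2.5,-4.5,-2,0,0],[2.2,-5.4,-2,0,0],[0,0,0,0,0],[0,0,0,0,0]]'
python3 - <<'E'
from h import *
c=get_calibration('wrist');cv2.imwrite('pics/w1.png',read_camera('wrist')[:,:,::-1])
s=readout.read_state();print(s['t'],s['tool_pos'],s['q'],s['force'])
from scipy.spatial.transform import Rotation as R
print(R.from_rotvec(s['orientation']).as_matrix()[:,1])
print(proj(c,[.658,-.188,.006]),np.round(c['pose'],3).tolist())
E
```

```text
t: 1.4
tool_pos: [0.4609, 0.179, 0.4553]
orientation: [2.224, 2.218, 0.002]
force: [0.5, 0.8, 0.7]
opening: 0.093
gripper_force: 0.0
t: 2.65
tool_pos: [0.6573, -0.1884, 0.3047]
orientation: [-2.219, -2.222, -0.0]
force: [1.1, 1.0, 0.4]
opening: 0.093
gripper_force: 0.0
2.7 [ 0.65745714 -0.18767737  0.30559595] [-3.53139525e-01  4.12788547e-01  1.33719261e+00  4.37509792e-04
  1.39076040e+00 -3.55643650e-01] [0.47517094 0.54261347 0.21325036]
[9.99996608e-01 2.42591129e-03 9.47716918e-04]
[323.77688719 196.08821075] [[1.0, 0.002, 0.0, 0.658], [0.002, -0.965, -0.263, -0.116], [-0.0, 0.263, -0.965, 0.285], [0.0, 0.0, 0.0, 1.0]]
```

View pics/w1.png

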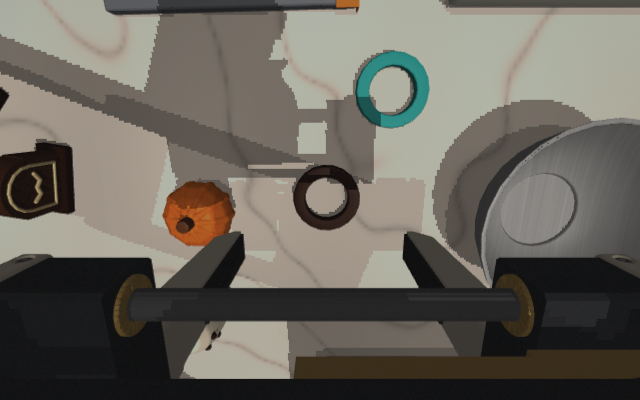

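The dark ring is centred at (326,197), 2 px from the prediction, so it sits at about (0.660,-0.188). The orange pumpkin at (198,213) and the bowl rim at (485,190) both clear the fingers.

```bash
python3 -m handwheel '[[0.2,0,-4,0,0],[0,0,-4,0,0],[0,0,-2,0,0],[0,0,-1.6,0,0],[0,0,0,0,0],[0,0,0,0,1],[0,0,0,0,1],[0,0,0,0,1],[0,0,0,0,1],[0,0,0,0,1]]' 10 && python3 -m handwheel '[[0,0,0,0,1],[0,0,1,0,1],[0,0,2,0,1],[0,0,3,0,1],[0,0,2,0,1],[0,0,0,0,1]]'
```

```text
t: 3.95
tool_pos: [0.6595, -0.1885, 0.1893]
orientation: [2.219, 2.223, 0.001]
force: [0.4, -0.4, 3.3]
opening: 0.0612
gripper_force: 10.0
t: 4.7
tool_pos: [0.6603, -0.1887, 0.2721]
orientation: [2.216, 2.22, 0.003]
force: [-0.2, 0.3, 0.0]
opening: 0.0613
gripper_force: 10.0
```

```bash
python3 -m handwheel '[[0,1,5,0,1],[-0.7,5,2,0,1],[-0.7,5.2,0,0,1],[-0.7,5.2,0,0,1],[-0.7,5.2,0,0,1],[-0.7,5.2,0,0,1],[-0.7,5.2,0,0,1],[-0.7,5.2,0,0,1],[-0.8,5,0,0,1],[-0.8,4.5,0,0,1]]' && python3 -m handwheel '[[-0.7,0.5,0,0,1],[0,0,0,0,1],[0,0,0,0,1]]'
python3 - <<'E'
from h import *
c=get_calibration('wrist');I=read_camera('wrist')[:,:,::-1].copy();cv2.imwrite('pics/w2.png',I)
s=readout.read_state();print(s['t'],s['tool_pos'],s['opening'])
print('ped',proj(c,[.595,.2815,.057]),proj(c,[.545,.2815,.057]),proj(c,[.645,.2815,.057]),'ring',proj(c,s['tool_pos']-[0,0,.187-.0]))
k=get_calibration('scene');print(onz(k,365,355,.07))
E
```

```text
t: 5.95
tool_pos: [0.5934, 0.2803, 0.3372]
orientation: [-2.218, -2.224, 0.003]
force: [0.8, -0.7, 0.5]
opening: 0.0614
gripper_force: 10.0
t: 6.32
tool_pos: [0.5876, 0.2823, 0.3383]
orientation: [2.221, 2.222, -0.001]
force: [0.2, -1.0, -0.7]
opening: 0.0614
gripper_force: 10.0
6.375 [0.58775317 0.28222362 0.33849204] 0.061397511117173204
ped [331.39662992 201.87763986] [274.95464362 201.79653344] [387.83842641 201.95874599] ring [323.07502423 243.9899772 ]
[0.64330147 0.35941096 0.07      ]
```

View pics/w2.png

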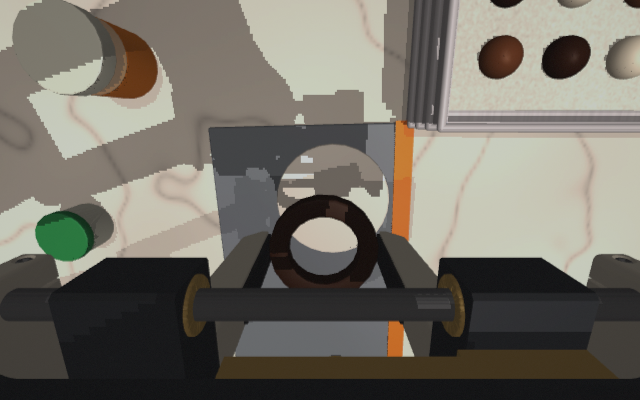

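The ring is held centred at (324,244). The pedestal spans columns 276–390 with its top edge at row 144, giving a centre near column 333.

```bash
python3 - <<'E'
from h import *
c=get_calibration('wrist');I=cv2.imread('pics/w2.png')
print(proj(c,[.595,.3315,.057]),proj(c,[.597,.3315,.057]))
print(onz(c,333,144,.057)-[0,.05,0],onz(c,276,200,.057),onz(c,390,200,.057))
# ring: top face outer ellipse
m=(I.max(2)<95).astype(np.uint8);m[:192]=0;m[290:]=0
for v in (215,225,235,245): print(v,np.where(m[v,255:395])[0][[0,-1]]+255)
# inner hole
h=(I.min(2)>100).astype(np.uint8);h[:212]=0;h[280:]=0;h[:,:288]=0;h[:,362:]=0
ys,xs=np.where(h);print(xs.min(),xs.max(),ys.min(),ys.max())
# board edges
for p in [(209,127),(394,124)]: print(onz(c,*p,.012))
E
```

```text
[331.60767731 144.66913289] [333.97915889 144.67157851]
[0.59616903 0.28205826 0.057     ] [0.5461749  0.28307896 0.057     ] [0.64707164 0.28318372 0.057     ]
215 [281 365]
225 [274 372]
235 [255 394]
245 [255 394]
292 357 217 252
[0.47665772 0.34441334 0.012     ]
[0.65663456 0.34743111 0.012     ]
```

```bash
python3 -m handwheel '[[0.9,0,-3,0,1],[0,0,-3,0,1],[0,0,-2,0,1],[0,0,-0.5,0,1],[0,0,0,0,1],[0,0,0,0,1]]'; python3 - <<'E'
from h import *
a=[readout.read_state() for _ in range(3)]
print([x['tool_pos'] for x in a])
E
```

```text
t: 7.12
tool_pos: [0.5969, 0.2838, 0.2554]
orientation: [2.218, 2.223, 0.004]
force: [-0.6, -0.2, -0.5]
opening: 0.0612
gripper_force: 10.0
[array([0.59691287, 0.28378778, 0.25544117]), array([0.59691287, 0.28378778, 0.25544117]), array([0.59691287, 0.28378778, 0.25544117])]
```

```bash
python3 -m handwheel '[[0,-0.2,-0.5,0,1],[0,0,-0.2,0,1],[0,0,-0.1,0,1],[0,0,0,0,1]]' && python3 -m handwheel '[[0,0,0,0,0.28],[0,0,0,0,0.2],[0,0,0,0,0],[0,0,0,0,0],[0,0,0,0,0],[0,0,3,0,0],[0,0,4,0,0],[0,0,2,0,0],[0,0,0,0,0]]'
python3 - <<'E'
from h import *
c=get_calibration('wrist');I=read_camera('wrist')[:,:,::-1].copy();cv2.imwrite('pics/w3.png',I)
print(readout.read_state()['tool_pos'])
m=(I.max(2)<95).astype(np.uint8)
x,y=proj(c,[.596,.282,.069]);print(x,y)
for z in (.069,):
  for p in [(-.031,0),(.031,0),(0,.031),(0,-.031),(-.02,0),(.02,0),(0,.02)]: print(p,proj(c,[.596+p[0],.282+p[1],z]))
cv2.imwrite('pics/w3c.png',cv2.resize(I[120:280,220:440],None,fx=3.6,fy=3.6))
E
```

```text
t: 7.62
tool_pos: [0.5963, 0.2816, 0.2463]
orientation: [2.219, 2.224, -0.0]
force: [-3.4, -1.6, 6.4]
opening: 0.0615
gripper_force: 10.0
t: 8.75
tool_pos: [0.5969, 0.2818, 0.3377]
orientation: [2.218, 2.222, 0.005]
force: [0.4, -0.2, -0.3]
opening: 0.093
gripper_force: 0.0
[0.59635942 0.28163411 0.33558288]
320.67847371189845 205.3708018511916
(-0.031, 0) [284.01239809 205.31519333]
(0.031, 0) [357.30723356 205.42635378]
(0, 0.031) [320.6911243  169.02807151]
(0, -0.031) [320.66659326 239.5010863 ]
(-0.02, 0) [297.02721595 205.33493187]
(0.02, 0) [344.31419942 205.40664827]
(0, 0.02) [320.68654258 182.19047485]
```

View pics/w3c.png

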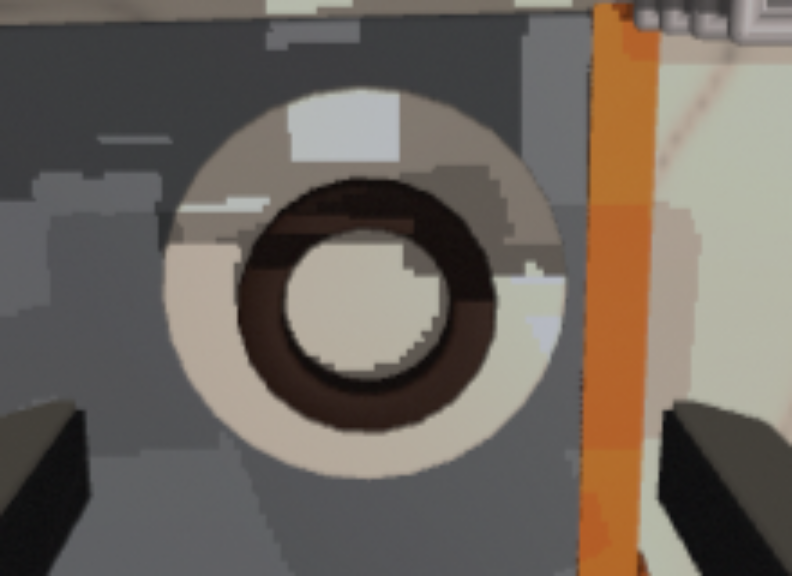

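The ring sits at crop (366,304) within the pedestal at (364,283). The row offset is the height parallax, so it is centred within about 1 mm. Next is the carved pumpkin.

```bash
python3 -m handwheel '[[-0.8,-5.1,0,0,0],[-0.8,-5.1,0,0,0],[-0.8,-5.1,0,0,0],[-0.8,-5.1,0,0,0],[-0.8,-5.1,0,0,0],[-0.8,-5.1,0,0,0],[-0.8,-5.1,0,0,0],[-0.8,-5.1,0,0,0],[-0.8,-5.1,0,0,0],[-0.8,-5.1,0,0,0]]' && python3 -m handwheel '[[-0.8,-5.1,-1,0,0],[-0.8,-5.1,-1,0,0],[-0.5,-4.9,0,0,0],[-0.5,-4.9,0,0,0],[0,0,0,0,0],[0,0,0,0,0]]'
python3 - <<'E'
from h import *
c=get_calibration('wrist');I=read_camera('wrist')[:,:,::-1].copy();cv2.imwrite('pics/w4.png',I)
print(readout.read_state()['tool_pos'])
for p in [(-.03,0),(.03,0),(0,.03),(0,-.03),(0,0)]: print(p,proj(c,[.489+p[0],-.428+p[1],.024]))
print(proj(c,[.489,-.428,.06]))
E
```

```text
t: 10.05
tool_pos: [0.5152, -0.2297, 0.3332]
orientation: [-2.217, -2.221, 0.001]
force: [0.5, -0.7, 0.9]
opening: 0.0927
gripper_force: 0.0
t: 10.8
tool_pos: [0.4898, -0.4279, 0.3134]
orientation: [-2.217, -2.22, -0.001]
force: [0.8, -0.5, 0.6]
opening: 0.0931
gripper_force: 0.0
[ 0.49017579 -0.42737297  0.31393267]
(-0.03, 0) [289.84059076 199.77441699]
(0.03, 0) [355.66263997 199.94259397]
(0, 0.03) [322.79740235 167.15929149]
(0, -0.03) [322.697479   230.77418184]
(0, 0) [322.74603995 199.85849123]
[322.55714938 211.5704795 ]
```

View pics/w4.png

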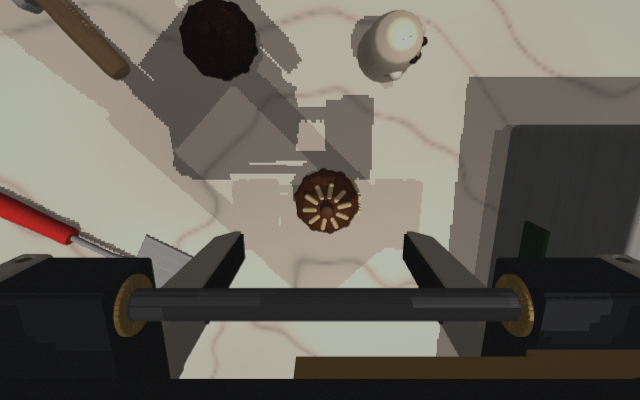

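The carved pumpkin's centre is at (326,201) and its stem at (327,212), about 3 mm further +x than predicted. I'll check stove clearance before descending.

```bash
python3 - <<'E'
from h import *
k=get_calibration('scene');c=get_calibration('wrist')
print(onz(k,211,142,0),[np.round(onz(k,207,120,z),3) for z in (.05,.07,.09,.11)])
d=get_calibration('side'); print('side corner',[np.round(onz(d,427,248,0),3)],[np.round(onz(d,448,236,z),3) for z in (.02,.05,.09)],[np.round(onz(d,505,171,z),3) for z in (.05,.07,.09,.11)])
print([np.round(onz(c,510,128,z),3) for z in (.05,.07,.09,.11)])
S=cv2.imread('pics/scene0.png');D=cv2.imread('pics/side0.png')
a=cv2.resize(S[80:200,100:230],None,fx=3,fy=3);b=cv2.resize(D[160:280,400:530],None,fx=3,fy=3);cv2.imwrite('pics/st.png',np.hstack([a,b]))
E
```

```text
[ 0.64698393 -0.38192297  0.        ] [array([ 0.632, -0.418,  0.05 ]), array([ 0.637, -0.4  ,  0.07 ]), array([ 0.642, -0.382,  0.09 ]), array([ 0.646, -0.364,  0.11 ])]
side corner [array([ 0.623, -0.327,  0.   ])] [array([ 0.689, -0.351,  0.02 ]), array([ 0.666, -0.359,  0.05 ]), array([ 0.635, -0.369,  0.09 ])] [array([ 1.027, -0.339,  0.05 ]), array([ 1.004, -0.345,  0.07 ]), array([ 0.981, -0.35 ,  0.09 ]), array([ 0.957, -0.356,  0.11 ])]
[array([ 0.635, -0.363,  0.05 ]), array([ 0.623, -0.362,  0.07 ]), array([ 0.611, -0.361,  0.09 ]), array([ 0.599, -0.361,  0.11 ])]
```

View pics/st.png

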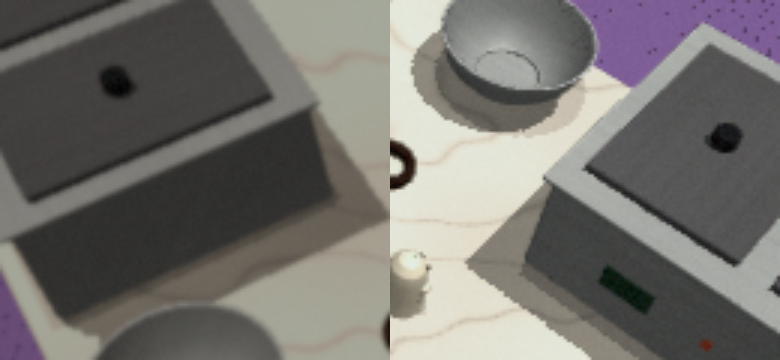

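Stove near face is at x≈0.62 and the gripper body reaches 0.586, so it is clear. Descending.

```bash
python3 -m handwheel '[[0.3,-0.1,-4,0,0],[0,0,-4,0,0],[0,0,-3,0,0],[0,0,-1.2,0,0],[0,0,0,0,1],[0,0,0,0,1],[0,0,0,0,1],[0,0,0,0,1],[0,0,0,0,1],[0,0,0,0,1]]' 10 && python3 -m handwheel '[[0,0,1,0,1],[0,0,3,0,1],[0,0,4,0,1],[0,0,4,0,1],[0,0,4,0,1],[0,0,0,0,1]]'
```

```text
t: 12.1
tool_pos: [0.4936, -0.4299, 0.1949]
orientation: [2.218, 2.222, -0.0]
force: [-1.4, 1.0, 6.2]
opening: 0.0586
gripper_force: 10.0
t: 12.85
tool_pos: [0.4942, -0.4302, 0.3592]
orientation: [2.213, 2.218, -0.0]
force: [1.1, -0.5, -0.5]
opening: 0.0588
gripper_force: 10.0
```

```bash
python3 -m handwheel '[[0.5,3,0,0,1],[0.8,5.1,0,0,1],[0.8,5.1,0,0,1],[0.8,5.1,0,0,1],[0.8,5.1,0,0,1],[0.8,5.1,0,0,1],[0.8,5.1,0,0,1],[0.8,5.1,0,0,1],[0.8,5.1,0,0,1],[0.8,5.1,0,0,1]]' && python3 -m handwheel '[[0.8,5.1,0,0,1],[0.8,5.1,0,0,1],[0.7,5,0,0,1],[0.2,4,0,0,1],[0,3,0,0,1],[0,0,0,0,1],[0,0,0,0,1]]'
python3 - <<'E'
from h import *
c=get_calibration('wrist');I=read_camera('wrist')[:,:,::-1].copy()
s=readout.read_state();p=s['tool_pos'];print(p)
b=p-[0,0,.194]
print('stem',proj(c,b+[0,0,.06]),'equator',[proj(c,b+[x,y,.024]) for x,y in((-.03,0),(.03,0),(0,.03),(0,0))],'ring',[np.round(proj(c,[.5965+x,.282+y,.069]),1) for x,y in ((-.031,0),(.031,0),(0,.031))])
cv2.imwrite('pics/w5.png',cv2.resize(I[100:320,200:460],None,fx=2.6,fy=2.6))
E
```

```text
t: 14.1
tool_pos: [0.5699, 0.0613, 0.3523]
orientation: [-2.218, -2.223, 0.002]
force: [0.3, -0.0, -0.3]
opening: 0.0584
gripper_force: 10.0
t: 14.98
tool_pos: [0.5951, 0.281, 0.3525]
orientation: [-2.219, -2.223, 0.003]
force: [1.2, -0.6, -0.8]
opening: 0.0588
gripper_force: 10.0
[0.59524683 0.28063782 0.35283595]
stem [323.38199192 295.31987536] equator [array([267.31831369, 257.11891908]), array([379.6719025 , 257.48047615]), array([323.65533343, 203.27425224]), array([323.48708462, 257.29967179])] ring [array([290.3, 199. ]), array([359.8, 199.3]), array([325.2, 164.5])]
```

View pics/w5.png

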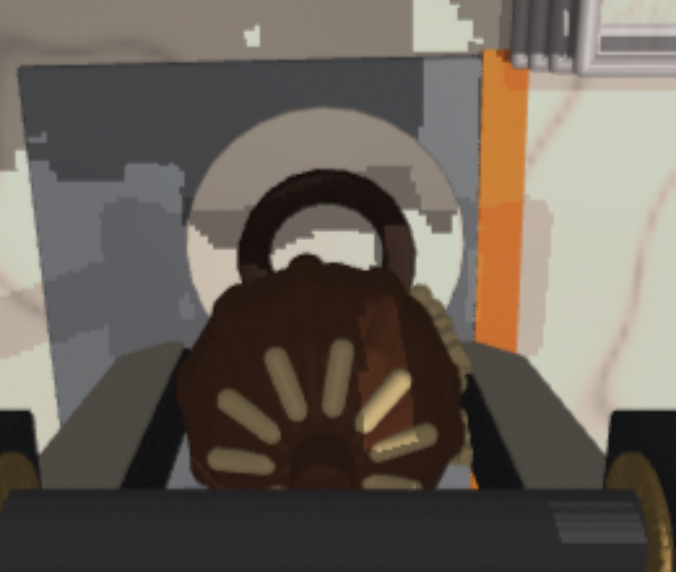

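The ring is exactly where predicted (crop 238–415, top row 168), and the held pumpkin is centred on the fingers. Lowering.

```bash
python3 -m handwheel '[[0.1,0,-3,0,1],[0,0,-3,0,1],[0,0,-2,0,1],[0,0,-0.8,0,1],[0,0,0,0,1],[0,0,0,0,1]]' && python3 -m handwheel '[[0,0,-0.3,0,1],[0,0,-0.2,0,1],[0,0,0,0,1],[0,0,0,0,1]]'
```

```text
t: 15.78
tool_pos: [0.5969, 0.2817, 0.2673]
orientation: [2.219, 2.223, 0.003]
force: [0.5, 0.5, -0.4]
opening: 0.0589
gripper_force: 10.0
t: 16.27
tool_pos: [0.5963, 0.2816, 0.2608]
orientation: [-2.219, -2.224, -0.0]
force: [0.6, -0.2, -1.0]
opening: 0.059
gripper_force: 10.0
```

```bash
python3 -m handwheel '[[0,0,-0.2,0,1],[0,0,0,0,1]]' && python3 -m handwheel '[[0,0,-0.1,0,1],[0,0,0,0,1]]'&& python3 -m handwheel '[[0,0,-0.1,0,1],[0,0,0,0,1]]'
```

```text
t: 16.52
tool_pos: [0.5965, 0.2812, 0.2594]
orientation: [2.219, 2.223, -0.0]
force: [-2.4, -4.2, 5.1]
opening: 0.0586
gripper_force: 10.0
t: 16.77
tool_pos: [0.5966, 0.2811, 0.259]
orientation: [2.219, 2.223, -0.0]
force: [-3.4, -4.8, 8.1]
opening: 0.0589
gripper_force: 10.0
t: 17.02
tool_pos: [0.5965, 0.2811, 0.2584]
orientation: [2.219, 2.223, -0.0]
force: [-4.8, -5.7, 10.3]
opening: 0.059
gripper_force: 10.0
```

```bash
python3 -m handwheel '[[-0.1,-0.1,0,0,1],[0,0,0,0,1]]' && python3 -m handwheel '[[0,0,0,0,0.3],[0,0,0,0,0.3],[0,0,0,0,0.1],[0,0,0,0,0],[0,0,0,0,0],[0,0,0,0,0],[0,0,3,0,0],[0,0,4,0,0],[0,0,2,0,0],[0,0,0,0,0]]'
python3 - <<'E'
from h import *
c=get_calibration('wrist');I=read_camera('wrist')[:,:,::-1].copy()
J=read_camera('scene')[:,:,::-1];K=read_camera('side')[:,:,::-1]
s=readout.read_state();p=s['tool_pos'];print(s['t'],p)
b=np.array([.5965,.282,.064])
print('stem',proj(c,b+[0,0,.06]),'equator',[np.round(proj(c,b+[x,y,.024]),1) for x,y in((-.03,0),(.03,0),(0,.03),(0,0))])
a=cv2.resize(I[110:310,220:430],(420,400));k=cv2.resize(K[110:175,250:318],(380,400))
cv2.imwrite('pics/w6.png',np.hstack([a,k]))
E
```

```text
t: 17.27
tool_pos: [0.596, 0.2806, 0.2584]
orientation: [2.218, 2.222, 0.004]
force: [-0.1, -2.5, 6.9]
opening: 0.059
gripper_force: 10.0
t: 18.52
tool_pos: [0.5959, 0.2808, 0.3488]
orientation: [2.218, 2.223, 0.006]
force: [1.1, -0.5, -0.8]
opening: 0.0927
gripper_force: 0.0
18.675 [0.59481404 0.28039356 0.34450523]
stem [322.54406489 221.34313649] equator [array([285.9, 206.9]), array([359.1, 207. ]), array([322.6, 170.7]), array([322.5, 206.9])]
```

View pics/w6.png

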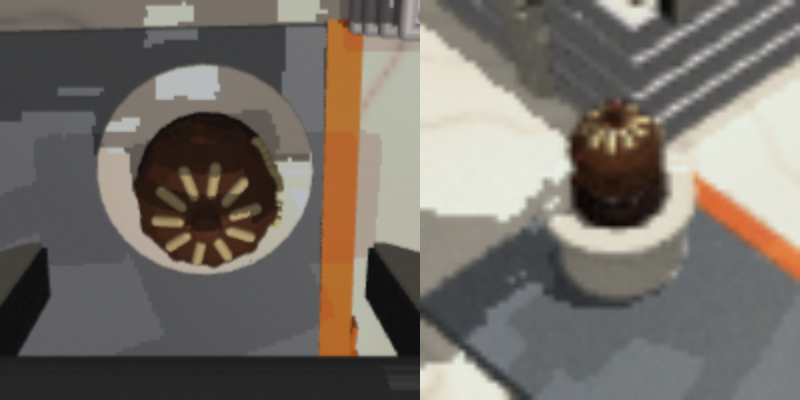

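The carved pumpkin sits upright in the ring: wrist crop silhouette centre is (206,189), stem (207,212), and in the side view stem, body and ring line up at column ~617. Next is the ghost. I have one picture view left, so I'll measure by code.

```bash
python3 -m handwheel '[[-0.5,-5,0,0,0],[-0.5,-5,0,0,0],[-0.5,-5,0,0,0],[-0.5,-5,0,0,0],[-0.5,-5,0,0,0],[-0.4,-5,0,0,0],[-0.4,-5,0,0,0],[-0.4,-5,0,0,0],[-0.4,-5,0,0,0],[-0.4,-5,0,0,0]]' && python3 -m handwheel '[[-0.4,-5,-1,0,0],[-0.4,-2.9,-1,0,0],[0,0,0,0,0],[0,0,0,0,0]]'
python3 - <<'E'
from h import *
c=get_calibration('wrist');I=read_camera('wrist')[:,:,::-1].copy();cv2.imwrite('pics/w7.png',I)
print(readout.read_state()['tool_pos'])
b=np.array([.542,-.299,0])
for z in (0,.03,.045,.06): print(z,[np.round(proj(c,b+[x,y,z]),0) for x,y in ((-.022,0),(.022,0),(0,.022),(0,-.022))])
x0,y0=260,140
g=I[y0:290,x0:390]
H=cv2.cvtColor(g,cv2.COLOR_BGR2HSV)
for v in range(0,150,10): print(v+y0,' '.join(f"{H[v,u,2]:3d}/{H[v,u,1]:2d}" for u in range(0,130,8)))
p=np.array([.408,-.295,.024]);print('plain',proj(c,p))
m=(I.max(2)<70).astype(np.uint8);m[235:]=0
n,l,st,ce=cv2.connectedComponentsWithStats(m);print([(s.tolist(),np.round(q)) for s,q in zip(st,ce) if s[4]>150])
E
```

```text
t: 19.92
tool_pos: [0.5494, -0.2208, 0.3445]
orientation: [-2.217, -2.222, 0.001]
force: [-0.1, -0.2, -0.0]
opening: 0.093
gripper_force: 0.0
t: 20.42
tool_pos: [0.5421, -0.2977, 0.3254]
orientation: [-2.218, -2.222, 0.0]
force: [-0.5, -0.3, 0.1]
opening: 0.093
gripper_force: 0.0
[ 0.5423942  -0.29743936  0.32606127]
0 [array([302., 191.]), array([345., 191.]), array([323., 170.]), array([323., 212.])]
0.03 [array([300., 199.]), array([347., 199.]), array([323., 176.]), array([323., 221.])]
0.045 [array([298., 203.]), array([348., 203.]), array([323., 179.]), array([323., 227.])]
0.06 [array([297., 208.]), array([350., 208.]), array([323., 182.]), array([323., 233.])]
140  85/33  85/33  86/36  86/36  87/38 162/39 174/21 175/22 113/38 114/36 114/36 113/36 113/36 113/36 176/22 176/22 175/22
150 110/35 110/37  86/36  85/33  85/36  87/35  86/36 112/36 113/38 113/38 113/36 113/36 113/36 113/36 174/21 175/22 174/22
160 158/39 156/39 155/38 139/39 144/39 148/40 147/36 147/38  85/36 109/37 110/35 112/36 112/36 112/36 174/22 174/23 174/22
170 175/29 174/26 175/28 174/28 175/32  83/34  72/32  
[... 997 characters left out ...]
158/39 155/39 138/39 150/37 157/37 174/28 174/26 174/29
260 157/37 157/37 157/36 158/37 158/37 158/36 158/37 159/37 159/37 158/37 157/36 158/37 154/38 156/38 174/34 174/29 174/28
270 174/25 174/25 158/37 158/37 158/37 158/36 159/38 159/38 159/38 159/38 159/38 159/38 174/25 174/25 174/28 173/37 165/39
280 174/26 174/25 174/26 174/26 163/34 160/40 160/38 159/38 159/37 160/38 159/37 174/23 174/25 173/24 174/25 174/25 174/26
plain [181.92032271 192.83548784]
[([0, 0, 640, 400, 245435], array([323., 203.])), ([128, 7, 67, 88, 4341], array([162.,  49.])), ([616, 44, 24, 117, 1878], array([630., 105.])), ([0, 93, 106, 115, 907], array([ 37., 135.])), ([145, 163, 69, 63, 3216], array([179., 194.]))]
```

By code, the ghost spans about columns 302–346 and rows 175–228, matching the prediction at (0.542,-0.298). The plain pumpkin blob is at (179,194), giving (0.406,-0.296). Grasping the ghost.

```bash
python3 -m handwheel '[[0,0,-4,0,0],[0,0,-4,0,0],[0,0,-4,0,0],[0,0,-1,0,0],[0,0,0,0,1],[0,0,0,0,1],[0,0,0,0,1],[0,0,0,0,1],[0,0,0,0,1],[0,0,0,0,1]]' 10 && python3 -m handwheel '[[0,0,0,0,1],[0,0,1,0,1],[0,0,2,0,1],[0,0,4,0,1],[0,0,4,0,1],[0,0,4,0,1],[0,0,0,0,1]]'
python3 - <<'E'
from h import *
c=get_calibration('wrist');I=read_camera('wrist')[:,:,::-1].copy();cv2.imwrite('pics/w8.png',I)
p=readout.read_state()['tool_pos'];print(p)
q=p-[0,0,.197];print([np.round(proj(c,q+[x,y,.045])) for x,y in ((-.0205,0),(.0205,0),(0,.0205),(0,0))], proj(c,q+[0,.024,0]))
H=cv2.cvtColor(I,cv2.COLOR_BGR2HSV)
print([(v,H[v,324].tolist()) for v in range(170,290,5)])
E
```

```text
t: 21.72
tool_pos: [0.5423, -0.2985, 0.1971]
orientation: [2.219, 2.223, -0.0]
force: [-0.6, -0.4, 3.1]
opening: 0.0451
gripper_force: 10.1
t: 22.6
tool_pos: [0.5435, -0.2991, 0.3534]
orientation: [2.212, 2.217, 0.003]
force: [0.1, -0.1, -0.7]
opening: 0.0446
gripper_force: 9.9
[ 0.54290281 -0.29874208  0.35035802]
[array([277., 268.]), array([361., 268.]), array([319., 228.]), array([319., 268.])] [319.155435  196.5468966]
[(170, [14, 39, 178]), (175, [16, 36, 177]), (180, [15, 37, 177]), (185, [15, 37, 177]), (190, [16, 36, 176]), (195, [16, 37, 177]), (200, [16, 38, 176]), (205, [17, 38, 167]), (210, [19, 48, 85]), (215, [19, 48, 85]), (220, [18, 46, 84]), (225, [17, 42, 85]), (230, [17, 48, 85]), (235, [17, 48, 85]), (240, [18, 45, 85]), (245, [17, 47, 87]), (250, [19, 46, 88]), (255, [17, 45, 91]), (260, [17, 47, 97]), (265, [17, 46, 100]), (270, [19, 48, 100]), (275, [17, 48, 100]), (280, [17, 47, 103]), (285, [17, 45, 108])]
```

```bash
python3 - <<'E'
from h import *
for f,r in(('w7',range(164,236,4)),):
    I=cv2.imread(f'pics/{f}.png');H=cv2.cvtColor(cv2.medianBlur(I,3),cv2.COLOR_BGR2HSV)
    for v in r:
        u=np.where(H[v,285:365,1]>=42)[0]; print(v,(u[[0,-1]]+285,len(u)) if len(u) else None)
I=cv2.imread('pics/w8.png');H=cv2.cvtColor(I,cv2.COLOR_BGR2HSV)
for v in (206,208,212,220,230,240,250,260,270,280):
    u=np.where(H[v,260:390,1]>=42)[0]; print('w8',v,(u[[0,-1]]+260,len(u)) if len(u) else None)
# model silhouettes with nominal camera
R=np.array([[1,0,0],[0,-.965,-.263],[0,.263,-.965]])
def pj(rel,t): # rel point relative to TCP
    q=R.T@(np.array(rel)-[0,.0715,-.0205]);return 323.4+306.3*q[0]/q[2],200.3+306.3*q[1]/q[2]
for nm,zt in (('w7',.327),('w8',.197)):
    for dy in (0,-.003,-.006):
        th=np.linspace(0,2*np.pi,90);P=[]
        for z,rr in [(0,.024),(.015,.0228),(.03,.0217),(.045,.0205),(.0555,.0192),(.062,.0155),(.067,.009)]:
            P+=[pj((rr*np.cos(t),dy+rr*np.sin(t),z-zt),0) for t in th]
        P=np.array(P);print(nm,dy,'rows',P[:,1].min().round(1),P[:,1].max().round(1),'cols',P[:,0].min().round(1),P[:,0].max().round(1))
E
```

```text
164 None
168 None
172 (array([318, 329]), 12)
176 (array([311, 337]), 27)
180 (array([305, 342]), 38)
184 (array([303, 344]), 42)
188 (array([302, 346]), 45)
192 (array([301, 349]), 49)
196 (array([301, 349]), 49)
200 (array([302, 345]), 44)
204 (array([301, 346]), 46)
208 (array([301, 346]), 46)
212 (array([302, 347]), 36)
216 (array([304, 346]), 33)
220 (array([307, 341]), 35)
224 (array([310, 340]), 31)
228 (array([319, 331]), 13)
232 None
w8 206 (array([323, 329]), 2)
w8 208 (array([312, 335]), 24)
w8 212 (array([303, 345]), 43)
w8 220 (array([293, 353]), 61)
w8 230 (array([288, 359]), 72)
w8 240 (array([286, 361]), 76)
w8 250 (array([285, 370]), 86)
w8 260 (array([284, 370]), 86)
w8 270 (array([274, 364]), 85)
w8 280 (array([268, 364]), 84)
w7 0 rows 165.8 225.1 cols 300.0 346.8
w7 -0.003 rows 168.7 228.3 cols 300.1 346.7
w7 -0.006 rows 171.7 231.5 cols 300.1 346.7
w8 0 rows 199.3 323.9 cols 280.0 366.8
w8 -0.003 rows 204.2 329.8 cols 280.2 366.5
w8 -0.006 rows 209.0 335.6 cols 280.5 366.3
```

```bash
python3 -m handwheel '[[0.7,4.5,0,0.1,1],[0.7,4.5,0,0.1,1],[0.7,4.5,0,0.1,1],[0.7,4.5,0,0.1,1],[0.7,4.5,0,0.1,1],[0.7,4.5,0,0.05,1],[0.7,4.5,0,0,1],[0.8,1.9,0,0,1],[0,0,0,0,1],[0,0,0,0,1]]'
python3 - <<'E'
from h import *
c=get_calibration('wrist');I=read_camera('wrist')[:,:,::-1].copy();cv2.imwrite('pics/w9.png',I)
p=readout.read_state()['tool_pos'];print(p)
H=cv2.cvtColor(I,cv2.COLOR_BGR2HSV);m=((H[...,0]>17)&(H[...,0]<32)&(H[...,1]>120)).astype(np.uint8)
m=cv2.morphologyEx(m,cv2.MORPH_OPEN,np.ones((13,13),np.uint8))
n,l,st,ce=cv2.connectedComponentsWithStats(m)
for i in range(1,n):
    if st[i,4]<300: continue
    print(st[i])
    cn=np.vstack([k[:,0] for k in cv2.findContours((l==i).astype(np.uint8),0,1)[0]])
    W=np.array([onz(c,*q,.015)[:2] for q in cn[::4]])
    # robust circle fit with r=.045
    from scipy.optimize import least_squares
    r=least_squares(lambda x:np.hypot(*(W-x).T)-.045,[.602,.032],loss='soft_l1',f_scale=.001);print(r.x,np.percentile(abs(r.fun),[30,50,70,90]))
E
```

```text
t: 23.9
tool_pos: [0.5992, 0.0346, 0.3461]
orientation: [-1.533, -2.742, 0.002]
force: [0.0, 0.3, -1.4]
opening: 0.045
gripper_force: 9.9
[0.59918454 0.0343177  0.34632348]
[ 284  149   84   66 4469]
[0.60112308 0.0335477 ] [0.00131193 0.0018507  0.00237596 0.0210815 ]
[ 372  350   94   29 2045]
[ 0.79898183 -0.07771486] [0.00435356 0.0104819  0.01880316 0.02659955]
[ 467  350   90   29 2268]
[ 0.92346949 -0.05383423] [0.00537862 0.01213329 0.01765847 0.03027334]
[196 357  28  22 581]
[ 0.61826299 -0.19828181] [0.00672464 0.01034768 0.01465877 0.02112488]
[ 225  357   98   22 1975]
[ 0.64858709 -0.17225246] [0.00489166 0.01237862 0.01852312 0.02639065]
```

```bash
python3 -m handwheel '[[0,0.2,-4,0,1],[0,0,-4,0,1],[0,0,-3,0,1],[0,0,-1.5,0,1],[0,0,0,0,1],[0,0,0,0,1]]' && python3 -m handwheel '[[0,0,-0.3,0,1],[0,0,-0.2,0,1],[0,0,0,0,1]]' && python3 -m handwheel '[[0,0,-0.1,0,1],[0,0,0,0,1]]'
```

```text
t: 24.7
tool_pos: [0.6001, 0.0372, 0.2234]
orientation: [1.532, 2.74, 0.002]
force: [1.0, 0.5, -0.0]
opening: 0.0448
gripper_force: 9.9
t: 25.08
tool_pos: [0.5993, 0.0377, 0.2168]
orientation: [-1.532, -2.743, 0.0]
force: [-0.4, -0.1, -1.4]
opening: 0.045
gripper_force: 9.9
t: 25.32
tool_pos: [0.5993, 0.0376, 0.2156]
orientation: [-1.532, -2.743, 0.0]
force: [-0.4, -0.4, -0.4]
opening: 0.0449
gripper_force: 9.9
```

```bash
python3 -m handwheel '[[0,0,-0.2,0,1],[0,0,0,0,1]]' && python3 -m handwheel '[[0,0,-0.1,0,1],[0,0,0,0,1]]' && python3 -m handwheel '[[0,0,-0.1,0,1],[0,0,0,0,1]]'
```

```text
t: 25.58
tool_pos: [0.5992, 0.0376, 0.2135]
orientation: [-1.532, -2.742, 0.0]
force: [-0.4, 0.0, -0.7]
opening: 0.0445
gripper_force: 9.9
t: 25.82
tool_pos: [0.5993, 0.0376, 0.2126]
orientation: [-1.532, -2.743, 0.0]
force: [1.1, 0.6, -0.5]
opening: 0.0448
gripper_force: 9.9
t: 26.08
tool_pos: [0.5994, 0.0376, 0.212]
orientation: [1.532, 2.743, 0.0]
force: [-1.1, -0.4, 2.2]
opening: 0.0448
gripper_force: 10.1
```

```bash
python3 -m handwheel '[[0,0,0,0,0.48],[0,0,0,0,0.4],[0,0,0,0,0.2],[0,0,0,0,0],[0,0,0,0,0],[0,0,0,0,0],[0,0,4,0,0],[0,0,5,0,0],[0,0,4,0,0],[0,0,0,0,0]]'
python3 - <<'E'
from h import *
from scipy.optimize import least_squares
c=get_calibration('wrist');I=read_camera('wrist')[:,:,::-1].copy();cv2.imwrite('pics/w10.png',I)
J=read_camera('scene')[:,:,::-1].copy();cv2.imwrite('pics/s10.png',J);K=read_camera('side')[:,:,::-1].copy();cv2.imwrite('pics/d10.png',K)
p=readout.read_state()['tool_pos'];print(p)
H=cv2.cvtColor(I,cv2.COLOR_BGR2HSV);m=((H[...,0]>17)&(H[...,0]<32)&(H[...,1]>120)).astype(np.uint8);m[255:]=0
m=cv2.morphologyEx(m,cv2.MORPH_OPEN,np.ones((5,5),np.uint8))
n,l,st,ce=cv2.connectedComponentsWithStats(m);i=1+st[1:,4].argmax();print(st[i])
cn=cv2.findContours((l==i).astype(np.uint8),cv2.RETR_CCOMP,1)
for k,hh in zip(cn[0],cn[1][0]):
    if len(k)>40:
        W=np.array([onz(c,*q,.015)[:2] for q in k[:,0]]);hole=hh[3]>=0
        r=least_squares(lambda x:np.hypot(*(W-x).T)-.045,[.602,.032],loss='soft_l1',f_scale=.001)
        print('hole' if hole else 'outer',k[:,0].min(0),k[:,0].max(0),r.x,np.percentile(abs(r.fun),[50,80]))
# ghost model silhouette if centred
th=np.linspace(0,2*np.pi,90)
for y in (.030,.034):
  P=np.array([proj(c,[.6015+rr*np.cos(t),y+rr*np.sin(t),.015+z]) for z,rr in [(0,.024),(.03,.0217),(.045,.0205),(.0555,.0192),(.062,.0155),(.067,.009)] for t in th]);print(y,P.min(0),P.max(0))
E
```

```text
t: 27.32
tool_pos: [0.6007, 0.0376, 0.3468]
orientation: [1.528, 2.736, 0.006]
force: [0.8, 0.3, 0.2]
opening: 0.0928
gripper_force: 0.0
[0.59894364 0.03759725 0.34056237]
[ 271  149   92   83 3612]
outer [271 149] [362 231] [0.60176138 0.03253501] [0.00068511 0.00128695]
hole [297 166] [346 225] [0.58772426 0.01728231] [0.00614593 0.02782847]
0.03 [294.95208612 170.60122225] [340.96027103 229.43638484]
0.034 [297.10876425 167.31224992] [343.01708242 225.83545557]
```

Ghost is up and centred: its silhouette (297–346 × 166–225) matches the centred model within about 2 mm. Next is the plain pumpkin.

```bash
python3 -m handwheel '[[-2.4,-4.1,0,-0.1,0],[-2.4,-4.1,0,-0.1,0],[-2.4,-4.1,0,-0.1,0],[-2.4,-4.1,0,-0.1,0],[-2.4,-4.1,0,-0.1,0],[-2.4,-4.1,0,-0.05,0],[-2.4,-4.1,-1,0,0],[-2.4,-4.1,-1,0,0],[-0.2,-0.6,0,0,0],[0,0,0,0,0]]'
python3 -m handwheel '[[0,0,0,0,0]]'
python3 - <<'E'
from h import *
for k in range(2):
    c=get_calibration('wrist');I=read_camera('wrist')[:,:,::-1].copy()
    p=readout.read_state()['tool_pos'];print(p)
    m=(I.max(2)<70).astype(np.uint8);m[240:]=0
    n,l,st,ce=cv2.connectedComponentsWithStats(m);print([(s.tolist(),np.round(q)) for s,q in zip(st[1:],ce[1:]) if s[4]>400])
    b=np.array([.406,-.296,0])
    P=np.array([proj(c,b+[.03*np.cos(t),.03*np.sin(t),.024]) for t in np.linspace(0,6.28,60)]);print(P.min(0),P.max(0),P.mean(0))
E
```

```text
t: 28.72
tool_pos: [0.405, -0.2963, 0.3205]
orientation: [-2.219, -2.221, -0.0]
force: [0.1, 0.3, 0.3]
opening: 0.0929
gripper_force: 0.0
t: 28.85
tool_pos: [0.4058, -0.2955, 0.3214]
orientation: [-2.217, -2.224, -0.001]
force: [0.3, -0.7, -0.9]
opening: 0.0928
gripper_force: 0.0
[ 0.40592346 -0.2954473   0.32160472]
[([308, 9, 40, 87, 2156], array([327.,  53.])), ([100, 64, 116, 122, 1680], array([148., 111.])), ([292, 166, 63, 64, 2994], array([324., 197.]))]
[291.18582715 165.50707023] [355.23438897 227.49038366] [323.72771384 196.93856473]
[ 0.40595032 -0.29546331  0.32174607]
[([308, 9, 40, 88, 2170], array([327.,  53.])), ([100, 64, 117, 122, 1664], array([149., 111.])), ([292, 166, 63, 64, 2995], array([323., 197.]))]
[291.01468025 165.40945507] [355.02049006 227.35261801] [323.53533672 196.82132733]
```

```bash
python3 -m handwheel '[[0,-0.1,-4,0,0],[0,0,-4,0,0],[0,0,-3,0,0],[0,0,-1.8,0,0],[0,0,0,0,1],[0,0,0,0,1],[0,0,0,0,1],[0,0,0,0,1],[0,0,0,0,1],[0,0,0,0,1]]' 10 && python3 -m handwheel '[[0,0,1,0,1],[0,0,3,0,1],[0,0,4,0,1],[0,0,4,0,1],[0,0,0,0,1],[0,0,0,0,1]]'
python3 - <<'E'
from h import *
c=get_calibration('wrist');I=read_camera('wrist')[:,:,::-1].copy();cv2.imwrite('pics/w11.png',I)
p=readout.read_state()['tool_pos'];print(p)
b=p-[0,0,.194]
P=np.array([proj(c,b+[.03*np.cos(t),.03*np.sin(t),.024]) for t in np.linspace(0,6.28,60)]);print(P.min(0),P.max(0))
m=(I.max(2)<60).astype(np.uint8)
for v in range(185,240,5):
    u=np.where(m[v,270:380])[0];print(v,(u[[0,-1]]+270,len(u)) if len(u) else None)
E
```

```text
t: 30.2
tool_pos: [0.4058, -0.2978, 0.1948]
orientation: [2.218, 2.222, 0.0]
force: [-0.3, -0.1, 6.4]
opening: 0.0587
gripper_force: 10.0
t: 30.95
tool_pos: [0.405, -0.2972, 0.3133]
orientation: [-2.219, -2.223, 0.0]
force: [-0.0, 0.1, -1.4]
opening: 0.0587
gripper_force: 10.0
[ 0.4048192  -0.29699899  0.31244091]
[266.50130657 202.03144961] [378.20787973 304.60811112]
185 None
190 None
195 None
200 (array([314, 325]), 12)
205 (array([302, 352]), 51)
210 (array([288, 356]), 69)
215 (array([284, 359]), 76)
220 (array([282, 364]), 83)
225 (array([279, 369]), 91)
230 (array([276, 374]), 99)
235 (array([270, 377]), 108)
```

```bash
python3 -m handwheel '[[1.9,4.5,0,0,1],[1.9,4.5,1,0,1],[1.9,4.5,1,0,1],[1.9,4.5,0,0,1],[1.9,4.5,0,0,1],[1.9,4.5,0,0,1],[1.9,4.5,0,0,1],[1.9,4.5,0,0,1],[1.9,4.5,0,0,1],[1.9,4.5,0,0,1]]' && python3 -m handwheel '[[0.4,0.4,0,0,1],[0,0,-4,0,1],[0,0,-4,0,1],[0,0,-3,0,1],[0,0,-0.7,0,1],[0,0,0,0,1],[0,0,0,0,1]]'
```

```text
t: 32.25
tool_pos: [0.5951, 0.1541, 0.3314]
orientation: [-2.218, -2.222, 0.005]
force: [-0.3, -0.2, -1.3]
opening: 0.0589
gripper_force: 10.0
t: 33.12
tool_pos: [0.6001, 0.1565, 0.2185]
orientation: [2.218, 2.222, 0.003]
force: [-0.1, 0.3, -0.3]
opening: 0.0586
gripper_force: 10.0
```

```bash
python3 -m handwheel '[[0,0,-0.5,0,1],[0,0,-0.4,0,1],[0,0,0,0,1],[0,0,0,0,1]]' && python3 -m handwheel '[[0,0,-0.2,0,1],[0,0,0,0,1]]' && python3 -m handwheel '[[0,0,-0.1,0,1],[0,0,0,0,1]]'
```

```text
t: 33.62
tool_pos: [0.5993, 0.1566, 0.2077]
orientation: [-2.219, -2.224, 0.0]
force: [1.1, -0.3, -0.5]
opening: 0.0589
gripper_force: 10.0
t: 33.88
tool_pos: [0.5995, 0.1567, 0.2068]
orientation: [2.219, 2.224, 0.001]
force: [-3.3, 0.8, 6.8]
opening: 0.059
gripper_force: 10.0
t: 34.12
tool_pos: [0.5996, 0.1567, 0.2066]
orientation: [2.219, 2.224, 0.001]
force: [-7.6, -1.2, 12.4]
opening: 0.0592
gripper_force: 10.0
```

```bash
python3 -m handwheel '[[0,0,0.1,0,1],[0,0,0,0,0.3],[0,0,0,0,0.2],[0,0,0,0,0],[0,0,0,0,0],[0,0,0,0,0],[0,0,4,0,0],[0,0,5,0,0],[0,0,4,0,0],[0,0,0,0,0]]' 
python3 - <<'E'
from h import *
c=get_calibration('wrist');I=read_camera('wrist')[:,:,::-1].copy();cv2.imwrite('pics/w12.png',I)
print(readout.read_state()['tool_pos'])
b=np.array([.5995,.157,.012])
P=np.array([proj(c,b+[.03*np.cos(t),.03*np.sin(t),.024]) for t in np.linspace(0,6.28,60)]);print(P.min(0),P.max(0))
m=(I.max(2)<60).astype(np.uint8);m[245:]=0
n,l,st,ce=cv2.connectedComponentsWithStats(m);print([(s.tolist(),np.round(q)) for s,q in zip(st[1:],ce[1:]) if s[4]>400])
E
python3 -m handwheel '[[-2.1,-3.6,0,0,0],[-2.1,-3.6,0,0,0],[-2.1,-3.6,0,0,0],[-2.1,-3.6,0,0,0],[-2.1,-3.6,0,0,0],[-2.1,-3.6,0,0,0],[-2.1,-3.6,0,0,0],[-2.1,-3.6,0,-0.1,0],[-2.1,-3.7,0,0,0],[0,0,0,0,0]]'
python3 -m handwheel '[[0,0,0,0,0]]'
python3 - <<'E'
from h import *
c=get_calibration('wrist');I=read_camera('wrist')[:,:,::-1].copy();cv2.imwrite('pics/w13.png',I)
p=readout.read_state()['tool_pos'];print(p)
m=(I.max(2)<60).astype(np.uint8);m[245:]=0
n,l,st,ce=cv2.connectedComponentsWithStats(m);print([(s.tolist(),np.round(q)) for s,q in zip(st[1:],ce[1:]) if s[4]>300])
b=np.array([.409,-.169,0]);a=-.11;Rz=np.array([[np.cos(a),-np.sin(a)],[np.sin(a),np.cos(a)]])
for x,y,z in [(-.013,-.032,0),(.013,-.032,0),(.013,.032,0),(-.013,.032,0),(0,0,.064)]:
    print((x,y,z),np.round(proj(c,b+np.r_[Rz@[x,y],z]),1))
cv2.imwrite('pics/w13c.png',cv2.resize(I[120:270,240:410],None,fx=4,fy=4))
E
```

```text
t: 35.38
tool_pos: [0.6007, 0.1569, 0.3409]
orientation: [2.216, 2.22, 0.011]
force: [0.2, -0.6, 0.2]
opening: 0.0932
gripper_force: 0.0
[0.59996366 0.15671715 0.3379938 ]
[287.75257048 163.81628923] [350.27172142 224.44691068]
[([272, 29, 82, 61, 845], array([310.,  73.])), ([19, 74, 31, 57, 407], array([ 40., 102.])), ([286, 161, 76, 64, 3128], array([320., 192.]))]
t: 36.67
tool_pos: [0.4088, -0.17, 0.334]
orientation: [-2.33, -2.104, 0.002]
force: [-0.9, -0.0, 0.4]
opening: 0.0931
gripper_force: 0.0
t: 36.8
tool_pos: [0.4102, -0.168, 0.3346]
orientation: [-2.327, -2.108, 0.0]
force: [0.5, 0.4, -0.6]
opening: 0.0933
gripper_force: 0.0
[ 0.41043235 -0.16767613  0.33486107]
[([386, 0, 214, 42, 498], array([474.,  24.])), ([600, 50, 36, 66, 566], array([611.,  85.])), ([213, 82, 75, 62, 1990], array([249., 114.])), ([0, 88, 23, 66, 466], array([  9., 125.])), ([309, 162, 29, 68, 1529], array([322., 193.])), ([139, 218, 42, 27, 309], array([159., 231.]))]
(-0.013, -0.032, 0) [310.  217.8]
(0.013, -0.032, 0) [334.1 218.1]
(0.013, 0.032, 0) [335.4 158.9]
(-0.013, 0.032, 0) [310.1 158.6]
(0, 0, 0.064) [322.1 206.2]
```

View pics/w13c.png

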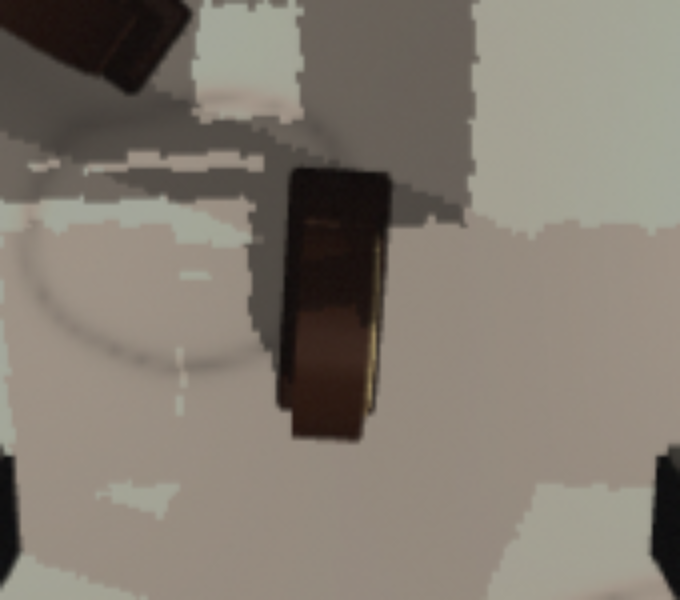

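The last view shows the tomb's foot top edge from (313,162.5) to (338,164) and its sides leaning about 0.06 rad against the tool. So yaw ≈ -0.15 and its centre is at about (0.4105,-0.1735), with the cream face toward +x. Look-alike B is at the top left, clear of the fingers.

```bash
python3 -m handwheel '[[0,-0.6,-4,-0.05,0],[0,0,-4,0,0],[0,0,-3.5,0,0],[0,0,-1,0,0],[0,0,0,0,1],[0,0,0,0,1],[0,0,0,0,1],[0,0,0,0,1],[0,0,0,0,1],[0,0,0,0,1]]' 12 && python3 -m handwheel '[[0,0,0,0,1],[0,0,0,0,1],[0,0,0,0,1]]'
```

```text
t: 38.1
tool_pos: [0.4103, -0.1745, 0.2109]
orientation: [2.38, 2.051, 0.0]
force: [-0.8, 0.3, 0.1]
opening: 0.0378
gripper_force: 0.0
t: 38.48
tool_pos: [0.4102, -0.1744, 0.2106]
orientation: [-2.379, -2.051, 0.0]
force: [-0.1, 0.4, 0.1]
opening: 0.0161
gripper_force: 12.0
```

```bash
python3 -m handwheel '[[0,0,1,0,1],[0,0,3,0,1],[0,0,4,0,1],[0,0,4,0,1],[1.5,4,0,0,1],[1.5,4,0,0,1],[1.5,4,0,0.05,1],[1.5,4,0,0.05,1],[1.5,4,0,0.05,1],[1.5,4,0,0.02,1]]' && python3 -m handwheel '[[1.5,4,0,0,1],[1.5,4,0,0,1],[0.6,1,0,0,1],[0,0,0,0,1],[0,0,0,0,1]]'
python3 - <<'E'
from h import *
from scipy.spatial.transform import Rotation as R
c=get_calibration('wrist');I=read_camera('wrist')[:,:,::-1].copy();cv2.imwrite('pics/w14.png',I)
s=readout.read_state();p=s['tool_pos'];y=R.from_rotvec(s['orientation']).as_matrix()[:,1];print(p,np.arctan2(y[1],y[0]))
b=p-[0,0,.2105];print('foot front edge held',proj(c,b+[-.013,.032,0]),proj(c,b+[.013,.032,0]))
m=(I.max(2)<70).astype(np.uint8)
for v in range(170,240,5):
    u=np.where(m[v,270:380])[0];print(v,(u[[0,-1]]+270,len(u)) if len(u) else None)
P=np.array([proj(c,[.5995+.03*np.cos(t),.157+.03*np.sin(t),.036]) for t in np.linspace(0,6.28,60)]);print('plain pred',P.min(0),P.max(0))
print([ (v,(lambda u:(u[[0,-1]]+375,len(u)) if len(u) else None)(np.where(m[v,375:480])[0])) for v in range(150,240,10)])
E
```

```text
t: 39.72
tool_pos: [0.5006, 0.0671, 0.3315]
orientation: [2.195, 2.247, 0.001]
force: [0.5, -0.9, -0.6]
opening: 0.0161
gripper_force: 12.0
t: 40.35
tool_pos: [0.5361, 0.1546, 0.3308]
orientation: [2.198, 2.245, -0.001]
force: [-0.8, -0.1, -1.3]
opening: 0.0159
gripper_force: 12.0
[0.53609726 0.15445709 0.33076326] 0.020813172853310153
foot front edge held [303.51707125 181.90166535] [344.465252   182.78059793]
170 (array([311, 379]), 32)
175 (array([293, 379]), 50)
180 (array([287, 379]), 81)
185 (array([289, 379]), 81)
190 (array([289, 379]), 81)
195 (array([291, 379]), 70)
200 (array([303, 379]), 61)
205 (array([303, 379]), 60)
210 (array([303, 379]), 56)
215 (array([303, 379]), 51)
220 (array([303, 379]), 46)
225 (array([303, 343]), 39)
230 (array([303, 343]), 39)
235 (array([306, 340]), 35)
plain pred [359.15631793 163.81529328] [424.05119029 226.51242756]
[(150, None), (160, None), (170, (array([375, 413]), 39)), (180, (array([375, 420]), 46)), (190, (array([375, 424]), 50)), (200, (array([375, 423]), 49)), (210, (array([375, 419]), 45)), (220, (array([375, 413]), 39)), (230, None)]
```

```bash
python3 -m handwheel '[[0,0.1,-3,0,1],[0,0,-3,0,1],[0,0,-3,0,1],[0,0,-1,0,1],[0,0,0,0,1],[0,0,0,0,1]]' && python3 -m handwheel '[[0,0,-0.3,0,1],[0,0,-0.2,0,1],[0,0,0,0,1]]' && python3 -m handwheel '[[0,0,-0.2,0,1],[0,0,0,0,1]]'
```

```text
t: 41.15
tool_pos: [0.537, 0.1565, 0.2324]
orientation: [2.196, 2.244, 0.003]
force: [1.1, 0.8, -0.5]
opening: 0.0158
gripper_force: 12.0
t: 41.52
tool_pos: [0.5363, 0.1567, 0.2257]
orientation: [-2.197, -2.246, 0.0]
force: [-0.1, -0.5, -0.3]
opening: 0.0161
gripper_force: 12.0
t: 41.78
tool_pos: [0.5362, 0.1566, 0.2235]
orientation: [-2.197, -2.246, 0.001]
force: [0.2, -0.7, -0.3]
opening: 0.0161
gripper_force: 12.0
```

```bash
python3 -m handwheel '[[0,0,-0.1,0,1],[0,0,0,0,1]]' && python3 -m handwheel '[[0,0,-0.1,0,1],[0,0,0,0,1]]'
```

```text
t: 42.02
tool_pos: [0.5364, 0.1566, 0.2228]
orientation: [2.197, 2.246, 0.0]
force: [-0.1, 0.0, -0.7]
opening: 0.0158
gripper_force: 12.0
t: 42.28
tool_pos: [0.5364, 0.1566, 0.2226]
orientation: [2.197, 2.246, 0.0]
force: [-4.0, -0.4, 7.2]
opening: 0.0158
gripper_force: 12.0
```

Contact. I'll open only a little, since the pumpkin is close in front, then go up.

```bash
python3 -m handwheel '[[0,0,0,0,0.76],[0,0,0,0,0.76],[0,0,0,0,0.76]]' && python3 -m handwheel '[[0,0,2,0,0.76],[0,0,4,0,0.76],[0,0,4,0,0.5],[0,0,3,0,0.2],[0,0,0,0,0],[0,0,0,0,0]]'
python3 - <<'E'
from h import *
c=get_calibration('wrist');I=read_camera('wrist')[:,:,::-1].copy();cv2.imwrite('pics/w15.png',I)
print(readout.read_state()['tool_pos'])
a=.021;Rz=np.array([[np.cos(a),-np.sin(a)],[np.sin(a),np.cos(a)]])
b=np.array([.5365,.1557,.012])
pts=np.array([proj(c,b+np.r_[Rz@[x,y],z]) for x,y,z in [(-.013,-.032,0),(.013,-.032,0),(.013,.032,0),(-.013,.032,0),(-.008,0,.064),(.008,0,.064)]]);print(pts.round(1))
H=cv2.cvtColor(I,cv2.COLOR_BGR2HSV)
m=((H[...,0]<12)&(H[...,1]>100)&(I.max(2)<90)).astype(np.uint8);m[250:]=0
n,l,st,ce=cv2.connectedComponentsWithStats(m);print([(s.tolist(),np.round(q)) for s,q in zip(st[1:],ce[1:]) if s[4]>150])
for v in range(150,240,5):
    u=np.where(m[v,280:440])[0];print(v,(u[[0,-1]]+280,[int(x) for x in 280+u[np.where(np.diff(u)>4)[0]]],[int(x) for x in 280+u[1+np.where(np.diff(u)>4)[0]]]) if len(u) else None)
E
```

```text
t: 42.65
tool_pos: [0.5363, 0.1566, 0.2216]
orientation: [-2.197, -2.246, 0.0]
force: [-0.6, -0.6, -0.1]
opening: 0.0222
gripper_force: 0.0
t: 43.4
tool_pos: [0.5361, 0.1566, 0.3516]
orientation: [-2.197, -2.246, 0.0]
force: [-0.4, 0.1, -0.3]
opening: 0.0578
gripper_force: 0.0
[0.53587556 0.15650968 0.35073417]
[[311.5 215.8]
 [335.2 215.9]
 [335.9 157.5]
 [311.  157.4]
 [314.2 203.9]
 [332.6 203.9]]
[([366, 0, 88, 91, 3464], array([403.,  46.])), ([312, 156, 24, 65, 1187], array([322., 188.])), ([360, 162, 57, 59, 2338], array([389., 192.]))]
150 None
155 None
160 (array([312, 334]), [], [])
165 (array([313, 395]), [334], [382])
170 (array([312, 406]), [332], [370])
175 (array([315, 410]), [332], [367])
180 (array([312, 414]), [335, 370], [368, 375])
185 (array([314, 416]), [335], [362])
190 (array([312, 416]), [335], [361])
195 (array([313, 415]), [331], [362])
200 (array([313, 416]), [331, 385], [363, 390])
205 (array([312, 412]), [331], [363])
210 (array([312, 409]), [331], [367])
215 (array([315, 405]), [332], [372])
220 (array([316, 391]), [331], [387])
225 None
230 None
235 None
```

The tomb matches its target within 1 mm (columns 312–336, far foot row 156). The plain pumpkin's near edge is at column 361, giving a gap of about 2 cm. Gripper is clear, so I'm handing in.

```bash
python3 -m handwheel '[[-2,0,4,0,0],[0,0,2,0,0],[0,0,0,0,0]]' | head -2; python3 -c "
from plant import job
print(job.close_job())"
```

```text
t: 43.82
tool_pos: [0.517, 0.1567, 0.413]
the job is handed in; nothing more can be done
None
```

The job was handed in at about 44 s with all five pieces placed in the order asked: by my camera measurements, the ring, ghost and tombstone are within about 2 mm of target, the dark pumpkin was set down at the halfway spot, the carved pumpkin is seated in its ring, and the tombstone gap is 2 cm give or take 2 mm.

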